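Nip the walnut queen in the piece holder with the inner knob

TASK

Stand the walnut queen upright on the wooden piece holder, inside its V-shaped jaw, and let her go. Then turn only the small inner bar knob clockwise until its white cam nips her foot fully home in the jaw with about 6 N (3 to 9 N will do, over 12 N dents her), and let go so that she stays held. The large round outer knob below it keeps its setting: do not turn it, and leave everything else where it is.

Things in the scene. Friction and masses are not known exactly. Their poses are not given: they have to be found in the camera images.
- queen: walnut chess queen, loose, about 50 to 100 g, 92 mm tall; foot 40 mm across with upright sides up to 18 mm; straight round stem 22 mm across from 30 to 66 mm above the underside; nothing above is wider. Origin: centre of the underside, z up. Round about z.
- jig: piece holder, fixed: light wooden base plate 12 mm thick, reaching from 75 mm behind to 155 mm ahead of the origin along its x and 71 mm to either side. Origin: on the shelf surface, on the axis of both knobs. x points from the knobs to the V jaw (about 74 mm), z up.
- bay (a point): fixed point of the holder, on its x axis 74 mm from the knob axis, 12 mm above the shelf: the middle of the range where the queen's foot centre comes to rest in the V jaw. The jaw is set up to 3.5 mm nearer or farther each time. With the inner knob at its start there is room for her between cam and jaw at 63 to 70 mm from the knob axis: set her down at 66 to 67 mm, the cam then slides her home.
- bay_top (a point): on the bay's axis, 21 mm above the plate: height of the top of the V jaw. Its two waxed wooden walls stand on edge, 38 degrees either side of the holder's x, open towards the knobs, apex away from them. The jaw slides back along that x on a spring: 4 N/mm, at most 6 mm, so the queen's place does not tell how hard she is held.
- inner_grip (a point): inner knob: upright aluminium bar 34 mm long, 12 mm thick, from 60 to 90 mm above the shelf. This point is on the knob axis 80 mm above the shelf; its x axis runs along the bar, z up. Keep fingertips above 56 mm to clear the outer knob. The knob stays where it is left and holds the clamping force.
- inner: inner knob with its white eccentric cam disc (104 mm across, 14 to 26 mm above the shelf, centre 14 mm off the axis), one solid. Origin on the axis at shelf height; x along the bar, z up. Yaw to the holder: 0 to 0.12 rad clockwise at the start, end stops at 0 and 2.1 clockwise; the cam meets a seated queen at 0.7 to 1.3.
- cam (a point): point on the knob axis at the cam's mid-height, 20 mm above the shelf; turns with the inner knob. Turning it takes 0.10 N m all the way (friction: with the knob at rest a torque reading may lie that much either side); once the queen is seated each newton between cam and foot adds about 0.019 N m, and each further 0.1 rad of turn about 5 N.
- outer (a joint): turn of the outer knob, rad, clockwise seen from above; any start within 1 either way; it must stay. It turns at the slightest touch (0.012 N m).
- outer_mark (a point): on the rim of the round knurled outer knob (60 mm across, from 36 to 54 mm above the shelf, directly below the inner bar, same axis), at the black line on its top face.
- dispenser: push dispenser: 100 x 75 mm foot, 120 mm tall, with a stack of clear acrylic bases between four steel rods; bystander. Origin: centre of its underside.
- car: red plastic armoured car, 88 mm long, 47 mm tall; bystander. Origin: centre of its underside.
- fence: grey resin stone fence, 130 mm long, 36 mm tall; bystander. Origin: centre of its underside.
- saucer: white ceramic saucer, 124 mm across, 20 mm tall; bystander. Origin: centre of its underside.
- pawn: walnut pawn, 53 mm tall, foot 30 mm across; bystander. Origin: centre of its underside.
- paint_a: paint jar, 32 mm across, 52 mm tall; bystander. Origin: centre of its underside.
- paint_b: paint jar, 32 mm across, 52 mm tall; bystander. Origin: centre of its underside.
- brush: paint brush lying down, 170 mm long; bystander. Origin: centre of its underside.

How it is judged:
On the way, in this order (a step that is already met when the one before it is completed fails the run):
1. the queen stands upright on the holder's plate inside the V jaw, let go, not yet nipped (x of queen in the frame of jig between 0.058 and 0.082 m and y of queen in the frame of jig between -0.008 and 0.008 m and z of queen in the frame of jig between 0.01 and 0.015 m and angle between queen's own z axis and vertical below 0.06 rad and contact force between the fingers and queen below 0.05 N and contact force between inner and queen below 1 N), for 0.2 s.
2. the cam nips the queen's foot with more than 3 N (contact force between inner and queen above 3 N), for 0.2 s.
At the end, for the whole second after the job is handed in: The queen stands upright (within 0.06 rad) on the holder's plate, in the V jaw (68 to 85 mm from the knob axis along the holder's x, within 3 mm of that axis line), nipped between cam and jaw with 2.5 to 9.5 N, at rest and released; the outer knob's mark is within 4 mm of where it was (x of queen in the frame of jig between 0.068 and 0.085 m and y of queen in the frame of jig between -0.003 and 0.003 m and z of queen in the frame of jig between 0.01 and 0.015 m and angle between queen's own z axis and vertical below 0.06 rad and contact force between inner and queen between 2.5 and 9.5 N and distance of outer_mark from where it was at the start of the episode below 0.004 m and linear speed of queen below 0.01 m/s); the robot touches nothing.
It fails at once if the outer knob is turned (its mark moves more than 4 mm) (distance of outer_mark from where it was at the start of the episode above 0.004 m).
It fails at once if the cam presses the queen with more than 12 N (contact force between inner and queen above 12 N).
It fails at once if a bystander is shifted by more than 20 mm (distance of any of dispenser, car, fence, saucer, pawn, paint_a, paint_b, brush from where it was at the start of the episode above 0.02 m).
It also fails if it takes over 72 s, if anything falls off the work surface, if the arm or the gripper's body presses on something with over 40 N, if the wrist force passes 120 N, or if a joint passes its speed limit or range.

ROBOT

A 6-joint arm with a two-finger parallel gripper is mounted at the origin on the work surface. World frame = base frame: x ahead of the robot, y to its left, z up, the work surface at z = 0. Lengths are in m, angles in rad, forces in N, time in s.
With the tool pointing down it reaches from about 0.325 to 0.925 m from the base axis. Payload 3.1 kg.
Tool frame: the origin (TCP) lies midway between the tips of the shut fingers; the grasp point (between the pads) lies 19 mm behind it; x points along the fingers, z is the direction in which the jaws open and shut, and the axes are right-handed (so a half turn about x gives the same grasp; the last joint's range is limited). The gripper opens to 85 mm and grips with 20 to 120 N. Pads are 22 mm wide; open, the fingers measure 114 mm over their backs; the gripper's body (76 mm by 85 mm) begins 54 mm behind the grasp point. The pads swing forward as they close: fully open they stand 13 mm farther back than shut.
Start: joints at [1.108, 0.217, 1.613, -0, 1.311, -0.112], TCP at [0.215, 0.587, 0.231] pointing down, gripper open.
Joint ranges: [-2.75, 2.75], [-0.78, 2.1], [0.31, 2.55], [-1.13, 4.27], [0.13, 2.63], [-2.58, 2.58]. Speed limits (rad/s): [2.79, 2.79, 3.14, 3.14, 3.14, 3.14].

INTERFACE

Orientations are given as [roll, pitch, yaw] about the fixed x, y, z axes, in that order (R = Rz(yaw) Ry(pitch) Rx(roll)).
In Python, from station import arm, snapshot, job gives the robot as it stands.
- The arm moves only by the tool apply_moves, never from a script. Its argument "deltas" is a list of rows, each an object with "dp": the shift along the world's x, y, z in mm, a list of three; "spin": the turn about the world's z in rad; "fingers": the opening, from 0 (shut) to 1 (fully open). A call has 1 to 20 rows; each row is the pose to reach, as a shift and turn from the pose commanded when the call began; what a row does not reach only later rows make up. A row lasts 1/12 s, in which the tool goes at most 41.7 mm and 7.16 degrees, less where a joint would pass 70% of its speed; a pose out of reach is approached as far as the arm can. A call with a gripper value outside its range is refused whole. The fingers move at their own pace and stop on an object; the grip force is fixed at half the most. Time passes only in rows, so rows that repeat a pose let the fingers close. It gives the time, the measured TCP pose, the force and the opening at its end, in the units of the state.
- arm.state(): the state, without advancing time (a new reading comes with each control period).
- snapshot(name): name is "scene" or "top" or "wrist"; returns a dict with "color" (400x640x3 uint8, blue, green, red), "fovy" (degrees; the focal length in pixels is half the picture's height over the tangent of half this angle, whatever the lens; pixels are square), "cx", "cy" (the principal point, pixels), "xyz" and "attitude" of the camera in the world. Camera axes: x right, y up, looking along -z (the intrinsics and any distortion apply to the point x, -y, -z); pixel columns grow to the right and rows downward; lengths in m; the calibration is good to about 2 mm. A picture is of the moment at which its call begins. There is no depth.
- job.sign_off(): hands the job in, once; it reports no verdict.
The state is a dict: "time": time; "joint_positions": joint angles; "joint_vel": joint speeds; "joint_efforts": joint torques, N m; "position": TCP position; "tool_rot": TCP orientation; "contact_force": force on the tool from outside, world axes, zero at the start; "ft_torque": the same for the moment, N m; "gripper_width": finger opening in m.
Only numpy, scipy, OpenCV 4.12 (cv2) and the standard library are available. Lean on these libraries where they do the work, as an engineer would, in place of code of your own. Each camera call takes 0.05 s, during which the arm holds its last target. There are 200 camera calls.

## Working session

There is one attempt and no reset: what is moved stays moved. The work goes in short steps, Python scripts to look and compute and a tool call to move; the robot and the scene stay as the last step left them, time stands still between calls to the robot, and variables do not carry over. Pictures are saved under pics/ and viewed, about 8 in all and at most 12, crops included, and the job is handed in when it is done.

Besides the shell and the picture viewer there is one more tool, called after ">>>" as name(argument=value, ...) on one line, values as JSON. apply_moves: Moves the arm, as the interface text tells. Its arguments: {"type":"object","properties":{"deltas":{"type":"array","items":{"type":"object","properties":{"dp":{"type":"array","items":{"type":"number"}},"spin":{"type":"number"},"fingers":{"type":"number"}}}}},"required":["deltas"]}

```bash
mkdir -p pics; ls; python3 - <<'E'
from station import arm, snapshot
import cv2,json
print(arm.state())
for n in("scene","top"):
    s=snapshot(n); cv2.imwrite(f"pics/{n}0.png",s["color"]); print(n,{k:v for k,v in s.items() if k!="color"})
E
```

```text
pics
{'time': 0.0, 'joint_positions': array([ 1.10777401e+00,  2.17746455e-01,  1.61493987e+00,  2.79511799e-05,
        1.31128595e+00, -1.12201403e-01]), 'joint_vel': array([ 0.00046607,  0.00076136,  0.00052055,  0.00101865, -0.00229887,
       -0.00028408]), 'joint_efforts': array([-6.32283627e-04, -3.96836865e+01, -3.03856587e+01, -1.51347608e-04,
        9.61711630e-03, -2.99956199e-06]), 'position': array([0.2143995 , 0.58620935, 0.22997004]), 'tool_rot': array([ 3.0180462 ,  1.56841655, -2.04517091]), 'contact_force': array([-0.48069684,  0.55145859,  0.97902936]), 'ft_torque': array([-0.01204189,  0.01560598,  0.02491459]), 'gripper_width': 0.08554807944159641}
scene {'fovy': 53.30237138885531, 'cx': 313.7310731004832, 'cy': 202.03810069417943, 'xyz': array([ 1.13715767, -0.05279334,  0.87598303]), 'attitude': array([ 0.63690042, -0.01294579,  1.46393529])}
top {'fovy': 49.335938463322925, 'cx': 314.7992207755794, 'cy': 194.36249217282977, 'xyz': array([4.26211248e-01, 1.44205378e-03, 1.51709074e+00]), 'attitude': array([ 0.06505704,  0.00812357, -1.58708779])}
```

View pics/top0.png

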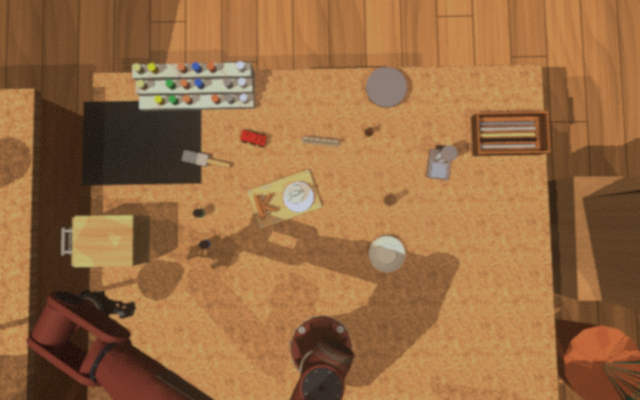

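View pics/scene0.png

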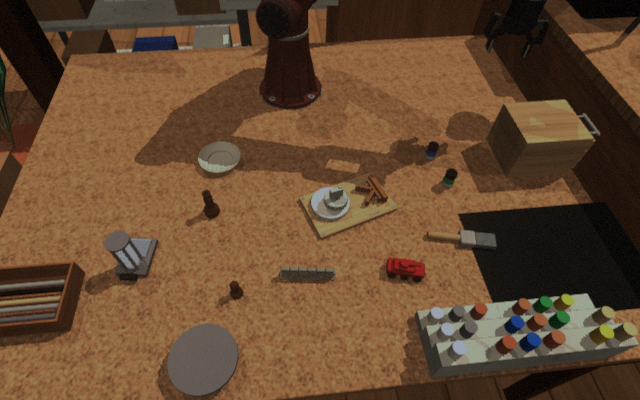

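The top view shows the queen at about (390,200) and the holder at about (285,197), with its V jaw at (263,205). In the scene view the queen is at (211,205) and the holder at (345,205). Next I'll take enlarged crops and first estimates.

```bash
cat > h.py <<'E'
import numpy as np, cv2
from scipy.spatial.transform import Rotation as R
def K(s):
    f=200/np.tan(np.radians(s["fovy"]/2)); return f,s["cx"],s["cy"]
def proj(s,P):
    f,cx,cy=K(s); q=R.from_euler("xyz",s["attitude"]).inv().apply(np.atleast_2d(P)-s["xyz"])
    return np.c_[cx+f*q[:,0]/-q[:,2], cy+f*q[:,1]/q[:,2]]
def at(s,u,v,z):
    f,cx,cy=K(s); d=R.from_euler("xyz",s["attitude"]).apply([(u-cx)/f,-(v-cy)/f,-1])
    return s["xyz"]+d*(z-s["xyz"][2])/d[2]
E
python3 - <<'E'
from h import *; from station import snapshot
t=snapshot("top"); c=snapshot("scene"); w=snapshot("wrist")
print(w["xyz"],w["attitude"],w["fovy"],w["cx"],w["cy"])
print("queen top",at(t,389,201,.04),"scene foot",at(c,212,212,.009))
print("jig knob top",at(t,298,195,.1), "scene",at(c,336,193,.1))
a=cv2.resize(t["color"][160:240,240:340],None,fx=4,fy=4,interpolation=cv2.INTER_CUBIC)
b=cv2.resize(c["color"][165:245,295:395],None,fx=4,fy=4,interpolation=cv2.INTER_CUBIC)
d=cv2.resize(w["color"],(400,250))
e=cv2.resize(t["color"][180:220,370:410],None,fx=6,fy=6,interpolation=cv2.INTER_CUBIC)
o=np.zeros((570,800,3),np.uint8);o[:320,:400]=a;o[:320,400:]=b;o[320:,:400]=d;o[320:560,400:640]=e
cv2.imwrite("pics/m1.png",o)
E
```

```text
[0.14426947 0.61283553 0.37445695] [-0.29999301  0.00168359  1.22024459] 66.65006199108424 320.014388716676 199.95794749055682
queen top [ 0.49584204 -0.23935971  0.04      ] scene foot [ 0.50707266 -0.24472222  0.009     ]
jig knob top [0.51754971 0.0662734  0.1       ] scene [0.54520251 0.07604253 0.1       ]
```

View pics/m1.png

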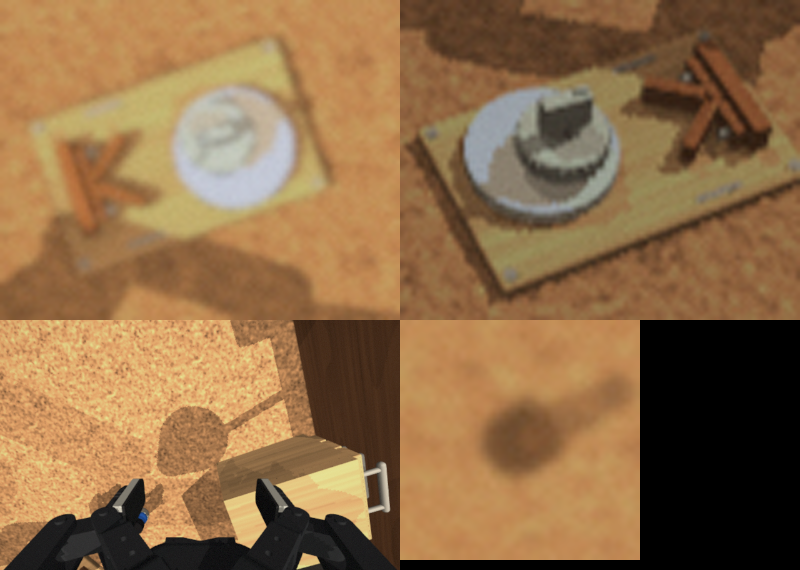

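Plate corners in the crops are at (268,45), (38,128), (85,265) and (325,183) in the top view, and at (25,130), (108,290) and (305,35) in the scene view. I'll fit the holder's pose to these.

```bash
python3 - <<'E'
from h import *; from station import snapshot,arm
t=snapshot("top"); c=snapshot("scene")
st=arm.state(); T=R.from_euler("xyz",st["tool_rot"]).as_matrix(); print("tool x",T[:,0],"z",T[:,2], np.arctan2(T[1,2],T[0,2]))
# near jaw side: top-left (38,128),(85,265); knob side (268,45),(325,183)
for n,s,pts in (("top",t,[(38,128),(85,265),(325,183),(268,45)]),("scene",c,[(305,35),(403,172),(108,290),(25,130)])):
    o=(240,160) if n=="top" else (295,165)
    P=[at(s,o[0]+x/4,o[1]+y/4,.012)[:2] for x,y in pts]; print(n,np.round(P,4).tolist(), [np.linalg.norm(P[i]-P[i-1]).round(4) for i in range(4)])
E
```

```text
tool x [-3.01815482e-04 -5.06808368e-04 -9.99999826e-01] z [ 3.43662677e-01  9.39092982e-01 -5.79662998e-04] 1.2199819101513694
top [[0.5365, 0.2384], [0.4173, 0.1986], [0.4846, -0.0096], [0.6054, 0.0379]] [np.float64(0.2121), np.float64(0.1256), np.float64(0.2188), np.float64(0.1298)]
scene [[0.4189, 0.2006], [0.5439, 0.2429], [0.6159, 0.0354], [0.4843, -0.0056]] [np.float64(0.2163), np.float64(0.1319), np.float64(0.2196), np.float64(0.1379)]
```

>>> apply_moves(deltas=[{"dp": [10,-15,10],"spin": -0.04},{"dp": [28,-44,20],"spin": -0.1},{"dp": [50,-78,20],"spin": -0.17},{"dp": [72,-114,20],"spin": -0.24},{"dp": [94,-149,20],"spin": -0.31},{"dp": [117,-184,20],"spin": -0.38},{"dp": [139,-219,20],"spin": -0.45},{"dp": [161,-254,20],"spin": -0.52},{"dp": [184,-289,20],"spin": -0.59},{"dp": [206,-324,20],"spin": -0.65},{"dp": [228,-359,20],"spin": -0.72},{"dp": [251,-395,20],"spin": -0.79},{"dp": [270,-425,20],"spin": -0.84},{"dp": [285,-449,20],"spin": -0.88},{"dp": [293,-461,20],"spin": -0.896},{"dp": [296,-466,20],"spin": -0.896},{"dp": [296,-466,20],"spin": -0.896}])

```text
invalid input
```

```bash
python3 - <<'E'
from h import *; from station import snapshot,arm
import pickle
w=snapshot("wrist"); pickle.dump(w,open("wj.pkl","wb")); st=arm.state()
print(st["position"],st["time"],w["xyz"],w["attitude"])
o=np.array([.523,.0856,0]);ex=np.array([-.319,.948,0]);ey=np.array([-.948,-.319,0])
print(proj(w,[o+x*ex+y*ey+[0,0,.012] for x,y in((-.075,.071),(-.075,-.071),(.155,-.071),(.155,.071),(0,0))]).round(0).tolist())
cv2.imwrite("pics/wj.png",cv2.resize(w["color"],(800,500),interpolation=cv2.INTER_CUBIC))
E
```

```text
[0.21469878 0.58684198 0.23110002] 0.4 [0.14435863 0.6130138  0.37498984] [-3.00102774e-01  7.11805474e-04  1.22024576e+00]
[[37.0, 440.0], [105.0, 486.0], [197.0, 426.0], [130.0, 372.0], [100.0, 444.0]]
```

View pics/wj.png

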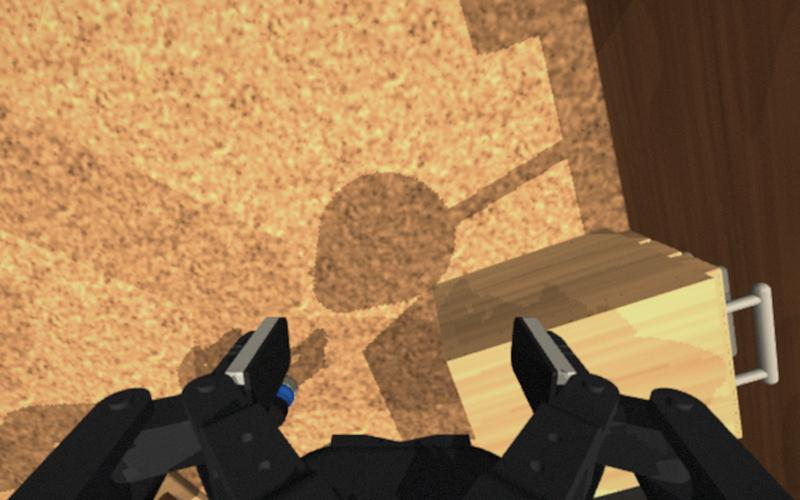

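My row list was refused because it had no finger values. The picture shows the start view: the fingertips are at (275,330) and (525,330), and the wooden box is at the lower right. I'll resend the moves with "fingers".

>>> apply_moves(deltas=[{"dp": [10,-15,10],"spin": -0.04,"fingers": 1},{"dp": [28,-44,20],"spin": -0.1,"fingers": 1},{"dp": [50,-78,20],"spin": -0.17,"fingers": 1},{"dp": [72,-114,20],"spin": -0.24,"fingers": 1},{"dp": [94,-149,20],"spin": -0.31,"fingers": 1},{"dp": [117,-184,20],"spin": -0.38,"fingers": 1},{"dp": [139,-219,20],"spin": -0.45,"fingers": 1},{"dp": [161,-254,20],"spin": -0.52,"fingers": 1},{"dp": [184,-289,20],"spin": -0.59,"fingers": 1},{"dp": [206,-324,20],"spin": -0.65,"fingers": 1},{"dp": [228,-359,20],"spin": -0.72,"fingers": 1},{"dp": [251,-395,20],"spin": -0.79,"fingers": 1},{"dp": [270,-425,20],"spin": -0.84,"fingers": 1},{"dp": [285,-449,20],"spin": -0.88,"fingers": 1},{"dp": [293,-461,20],"spin": -0.896,"fingers": 1},{"dp": [296,-466,20],"spin": -0.896,"fingers": 1},{"dp": [296,-466,20],"spin": -0.896,"fingers": 1}])

```text
time: 1.82
position: [0.5111, 0.1204, 0.2512]
tool_rot: [1.943, 1.57, 2.266]
contact_force: [-0.4, 0.2, -0.1]
gripper_width: 0.0851
```

```bash
python3 - <<'E'
from h import *; from station import snapshot,arm
import pickle
w=snapshot("wrist"); pickle.dump(w,open("wj.pkl","wb")); st=arm.state()
print(st["position"],st["time"],w["xyz"],w["attitude"],st["ft_torque"])
o=np.array([.523,.0856,0]);ex=np.array([-.319,.948,0]);ey=np.array([-.948,-.319,0])
print(proj(w,[o+x*ex+y*ey+[0,0,.012] for x,y in((-.075,.071),(-.075,-.071),(.155,-.071),(.155,.071),(0,0))]).round(0).tolist())
cv2.imwrite("pics/wj.png",cv2.resize(w["color"],(800,500),interpolation=cv2.INTER_CUBIC))
E
```

```text
[0.51044183 0.12140594 0.25118764] 1.8667 [0.48742146 0.19193205 0.39529598] [-0.29924307 -0.00091459  0.32321928] [-0.0302791  -0.04329187  0.00738186]
[[269.0, 248.0], [371.0, 247.0], [381.0, 67.0], [258.0, 68.0], [320.0, 196.0]]
```

View pics/wj.png

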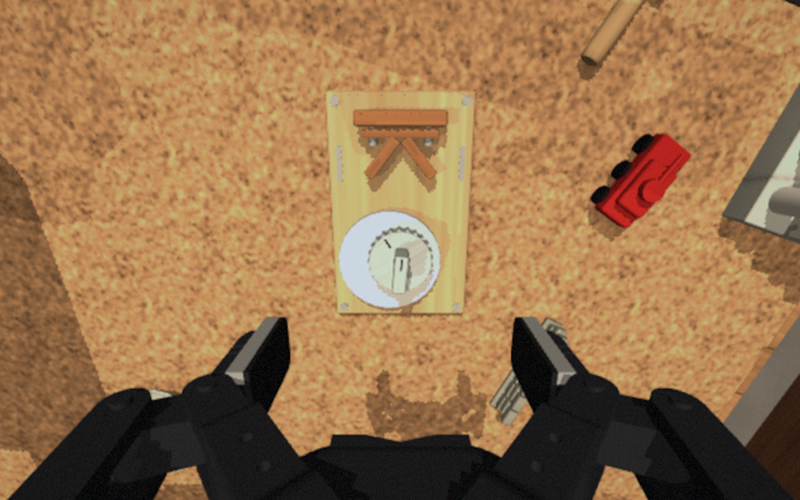

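The wrist view shows the holder. Plate corners are at (336,313), (463,313), (475,92) and (327,92) in 800-wide pixels. The knobs are at (400,260), with the jaw mouth at (400,160). I'll fit the pose and then go to the queen.

```bash
cat > fit.py <<'E'
from h import *; import pickle
from scipy.optimize import least_squares
w=pickle.load(open("wj.pkl","rb"))
hsv=cv2.cvtColor(w["color"],cv2.COLOR_BGR2HSV)
crop=w["color"][60:265,240:400]
g=cv2.cvtColor(w["color"],cv2.COLOR_BGR2GRAY)
pts=np.float32([[268.8,250.5],[370.5,250.5],[380,73.6],[261.6,73.6]])
J=np.array([(-.075,.071),(-.075,-.071),(.155,-.071),(.155,.071)])
def tf(p,xy,z): 
    c,s=np.cos(p[2]),np.sin(p[2]); xy=np.atleast_2d(xy)
    return np.c_[p[0]+c*xy[:,0]-s*xy[:,1],p[1]+s*xy[:,0]+c*xy[:,1],np.full(len(xy),z)]
r=least_squares(lambda p:(proj(w,tf(p,J,.012))-pts).ravel(),[.523,.0856,1.895])
print(r.x,r.fun.round(2))
p=r.x
print("bay66.5",tf(p,[.0665,0],0))
a=tf(p,[[0,0],[.017,0],[-.017,0]],.09); print("axis/bar px*1.25",proj(w,a)*1.25)
print("outer knob centre px",proj(w,tf(p,[0,0],.054))*1.25)
print("cam centre px",proj(w,tf(p,[0,0],.026))*1.25)
E
python3 fit.py
```

```text
[0.52535258 0.08007612 1.88950451] [-0.02  0.69  0.35  1.06  1.43 -0.22 -1.71 -0.83]
bay66.5 [[0.50451546 0.14322725 0.        ]]
axis/bar px*1.25 [[400.20424991 276.56776723]
 [400.29783939 257.7732019 ]
 [400.11348958 294.79418264]]
outer knob centre px [[400.15181409 262.85119386]]
cam centre px [[400.11746379 253.86557329]]
```

>>> apply_moves(deltas=[{"dp": [0,-20,0],"spin": 0,"fingers": 1},{"dp": [0,-50,0],"spin": 0,"fingers": 1},{"dp": [0,-85,0],"spin": 0,"fingers": 1},{"dp": [0,-120,0],"spin": 0,"fingers": 1},{"dp": [0,-155,0],"spin": 0,"fingers": 1},{"dp": [0,-190,0],"spin": 0,"fingers": 1},{"dp": [0,-225,0],"spin": 0,"fingers": 1},{"dp": [0,-260,0],"spin": 0,"fingers": 1},{"dp": [0,-295,0],"spin": 0,"fingers": 1},{"dp": [0,-325,0],"spin": 0,"fingers": 1},{"dp": [0,-350,0],"spin": 0,"fingers": 1},{"dp": [0,-360,0],"spin": 0,"fingers": 1},{"dp": [0,-360,0],"spin": 0,"fingers": 1},{"dp": [0,-360,0],"spin": 0,"fingers": 1}])

```text
time: 3.03
position: [0.5109, -0.2373, 0.2511]
tool_rot: [1.478, 1.569, 1.803]
contact_force: [-0.7, -0.2, -0.2]
gripper_width: 0.0857
```

```bash
python3 - <<'E'
from h import *; from station import snapshot,arm
import pickle
w=snapshot("wrist"); pickle.dump(w,open("wq.pkl","wb")); st=arm.state()
print(st["position"],st["time"],w["xyz"],w["attitude"],st["ft_torque"])
print(proj(w,[[.5,-.243,0],[.5,-.243,.092]]))
cv2.imwrite("pics/wq.png",cv2.resize(w["color"],(800,500),interpolation=cv2.INTER_CUBIC))
E
```

```text
[ 0.51095117 -0.23693432  0.25109296] 3.0833 [ 0.48716263 -0.16604741  0.3952151 ] [-0.29799468 -0.00130008  0.32533896] [-0.02832521  0.00026166  0.00183229]
[[310.17909976 167.74098577]
 [307.52719662 184.96963328]]
```

View pics/wq.png

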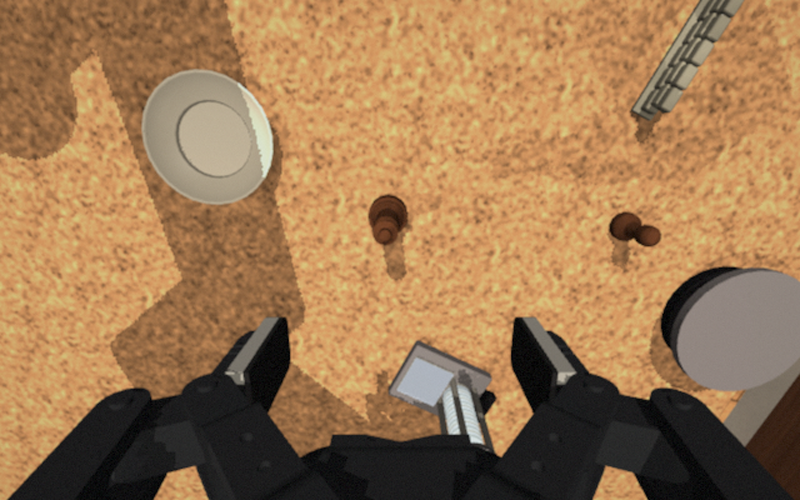

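The queen's foot is at about (388,216) with the crown at (385,236). The saucer, pawn and dispenser are all clear by more than 100 mm. I'll fit the foot and refine the plate.

```bash
python3 - <<'E'
from h import *; import pickle
from scipy.optimize import least_squares
w=pickle.load(open("wq.pkl","rb")); im=cv2.GaussianBlur(w["color"],(3,3),0).astype(int)
sub=im[145:205,285:335]; m=(sub[:,:,2]<105).astype(np.uint8)
n,l,s,c=cv2.connectedComponentsWithStats(m); k=1+np.argmax(s[1:,4]); print(s[1:],c[1:])
y,x=np.nonzero(l==k); x=x+285;y=y+145
obs=np.array([x.min()-.0,x.max()+1.,y.min()]); print(obs,y.max())
a=np.linspace(0,2*np.pi,180)
def ext(p):
    q=np.vstack([proj(w,np.c_[p[0]+.02*np.cos(a),p[1]+.02*np.sin(a),np.full(180,z)]) for z in(0.,.018)])+.5
    return np.array([q[:,0].min(),q[:,0].max(),q[:,1].min()])
r=least_squares(lambda p:ext(p)-obs,[.5,-.243],diff_step=1e-3); print(r.x,r.fun)
print("crown px",proj(w,[[*r.x,.09]]))
# plate
w=pickle.load(open("wj.pkl","rb"));h=cv2.cvtColor(w["color"],cv2.COLOR_BGR2HSV)
print("plate hsv",h[200,275],h[160,280],"table",h[200,230],h[160,240],h[262,320],h[240,365])
for v in(90,120,150,220,235): print(v,[int(i) for i in h[v,258:276,0]],[int(i) for i in h[v,364:386,0]])
for u in(280,320,360): print(u,[int(i) for i in h[66:82,u,0]],[int(i) for i in h[244:258,u,0]])
E
```

```text
[[ 11  11  30  40 742]] [[25.66846361 28.07142857]]
[296. 326. 156.] 195
[ 0.50210688 -0.24640808] [-0.83078115  0.83146342  0.0261826 ]
crown px [[308.52022007 188.14527303]]
plate hsv [105  23 225] [ 25 101 201] table [ 14 141 183] [ 14 141 192] [ 17 126 200] [ 23 104 203]
90 [15, 15, 15, 18, 24, 27, 26, 25, 26, 24, 23, 23, 23, 23, 23, 22, 21, 20] [19, 19, 20, 23, 23, 24, 25, 26, 26, 24, 22, 21, 21, 21, 18, 15, 14, 15, 15, 17, 18, 18]
120 [14, 14, 14, 14, 17, 20, 24, 25, 24, 24, 23, 21, 20, 19, 21, 22, 22, 23] [24, 23, 23, 22, 21, 19, 18, 21, 22, 21, 20, 21, 19, 16, 15, 14, 14, 13, 14, 15, 17, 20]
150 [15, 14, 14, 16, 18, 18, 18, 21, 24, 24, 24, 24, 24, 22, 22, 23, 23, 23] [23, 23, 23, 25, 26, 26, 24, 22, 20, 21, 20, 18, 16, 14, 14, 15, 15, 14, 14, 15, 16, 17]
220 [14, 14, 13, 14, 14, 14, 14, 14, 14, 14, 17, 22, 25, 26, 27, 29, 98, 104] [24, 23, 23, 23, 22, 22, 22, 19, 15, 14, 14, 14, 15, 15, 14, 14, 14, 15, 16, 17, 15, 14]
235 [17, 17, 16, 16, 18, 18, 17, 16, 16, 17, 18, 19, 23, 26, 27, 27, 27, 26] [22, 23, 23, 23, 23, 23, 20, 16, 14, 14, 14, 14, 14, 14, 14, 17, 19, 20, 20, 19, 17, 15]
280 [15, 14, 14, 15, 16, 17, 17, 17, 19, 19, 19, 20, 19, 19, 19, 20] [23, 24, 24, 24, 24, 21, 17, 14, 14, 15, 16, 14, 14, 14]
320 [14, 14, 15, 16, 16, 17, 17, 17, 19, 20, 20, 20, 20, 19, 19, 19] [19, 16, 16, 20, 20, 18, 16, 15, 14, 14, 15, 15, 15, 15]
360 [14, 14, 14, 14, 14, 14, 15, 16, 20, 22, 22, 22, 22, 22, 23, 22] [26, 26, 26, 25, 25, 22, 17, 14, 20, 23, 22, 21, 18, 15]
```

```bash
cat >> fit.py <<'E'
pts2=np.float32([[269.3,250.2],[371,250.2],[380.3,73.7],[262,73.7]])
def pd(p):
    f,cx,cy=K(w); q=(proj(w,tf(p,J,.012))+.5-[cx,cy])/f
    return q*(1+p[3]*(q**2).sum(1,keepdims=True))*f+[cx,cy]
r=least_squares(lambda p:(pd(p)-pts2).ravel(),[.523,.0856,1.895,0])
print(r.x,r.fun.round(2)); p=r.x
print("bay66.5",tf(p,[.0665,0],0), "grip yaw",p[2]-np.pi/2)
im=cv2.resize(w["color"][120:265,250:395],None,fx=4,fy=4,interpolation=cv2.INTER_CUBIC)
def dr(P,col):
    for u,v in (proj(w,P)+.5-[250,120])*4: cv2.circle(im,(int(u),int(v)),1,col,-1)
a=np.linspace(0,2*np.pi,90)
dr(tf(p,.03*np.c_[np.cos(a),np.sin(a)],.054),(0,0,255))
dr(tf(p,[(x,y) for y in(-.006,.006) for x in np.linspace(-.017,.017,20)],.09),(255,0,0))
dr(tf(p,np.array([.0665,0])+.02*np.c_[np.cos(a),np.sin(a)],.03),(0,160,0))
cv2.imwrite("pics/ov.png",im)
E
python3 fit.py
```

```text
[0.52535258 0.08007612 1.88950451] [-0.02  0.69  0.35  1.06  1.43 -0.22 -1.71 -0.83]
bay66.5 [[0.50451546 0.14322725 0.        ]]
axis/bar px*1.25 [[400.20424991 276.56776723]
 [400.29783939 257.7732019 ]
 [400.11348958 294.79418264]]
outer knob centre px [[400.15181409 262.85119386]]
cam centre px [[400.11746379 253.86557329]]
[ 0.52448844  0.08246792  1.89002406 -0.09492755] [ 0.14 -0.41  0.15 -0.09  0.35  0.47 -0.61 -0.07]
bay66.5 [[0.50361851 0.14560822 0.        ]] grip yaw 0.31922772990052684
```

View pics/ov.png

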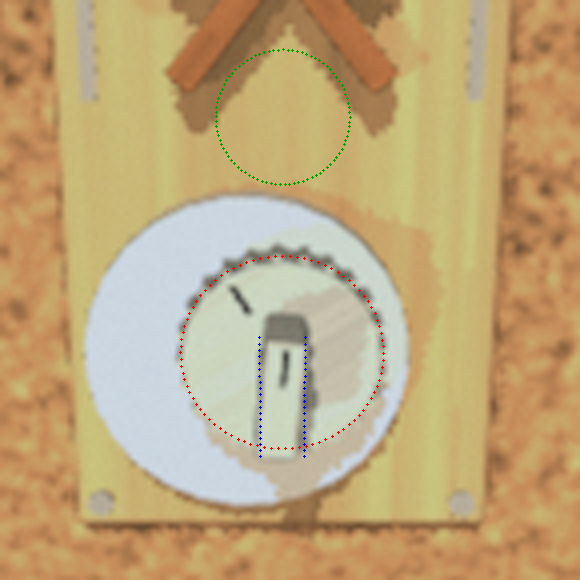

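>>> apply_moves(deltas=[{"dp": [-4,-4,-15],"spin": 0,"fingers": 1},{"dp": [-8,-9,-45],"spin": 0,"fingers": 1},{"dp": [-8,-9,-80],"spin": 0,"fingers": 1},{"dp": [-8,-9,-110],"spin": 0,"fingers": 1},{"dp": [-8,-9,-110],"spin": 0,"fingers": 1}])

```text
time: 3.5
position: [0.4981, -0.2427, 0.1341]
tool_rot: [2.193, 1.556, 2.519]
contact_force: [-1.9, 0.4, -1.2]
gripper_width: 0.0852
```

The overlay agrees: the outer knob and bar outlines match, the black mark is at (240,300), and the planned foot circle lies clear between the cam and the jaw mouth. Now I'll descend onto the queen.

>>> apply_moves(deltas=[{"dp": [0,0,-20],"spin": 0,"fingers": 1},{"dp": [0,0,-45],"spin": 0,"fingers": 1},{"dp": [0,0,-70],"spin": 0,"fingers": 1},{"dp": [0,0,-95],"spin": 0,"fingers": 1},{"dp": [0,0,-109],"spin": 0,"fingers": 1},{"dp": [0,0,-109],"spin": 0,"fingers": 1},{"dp": [0,0,-109],"spin": 0,"fingers": 1}])

```text
time: 4.08
position: [0.5034, -0.2471, 0.0331]
tool_rot: [1.444, 1.57, 1.77]
contact_force: [-0.6, -1.5, 0.3]
gripper_width: 0.0855
```

```bash
python3 - <<'E'
from station import arm
from h import *
st=arm.state(); T=R.from_euler("xyz",st["tool_rot"]).as_matrix(); print(st["position"],T[:,0],np.arctan2(T[1,2],T[0,2]),st["contact_force"])
E
```

```text
[ 0.50336417 -0.24707199  0.03314112] [-7.09848980e-05  3.52489962e-04 -9.99999935e-01] 0.32551818021584294 [-0.59320125 -1.50516126  0.29585577]
```

>>> apply_moves(deltas=[{"dp": [0,0,0],"spin": 0,"fingers": 0.4},{"dp": [0,0,0],"spin": 0,"fingers": 0.3},{"dp": [0,0,0],"spin": 0,"fingers": 0.2},{"dp": [0,0,0],"spin": 0,"fingers": 0},{"dp": [0,0,0],"spin": 0,"fingers": 0},{"dp": [0,0,0],"spin": 0,"fingers": 0},{"dp": [0,0,0],"spin": 0,"fingers": 0},{"dp": [0,0,0],"spin": 0,"fingers": 0},{"dp": [0,0,0],"spin": 0,"fingers": 0}])

```text
time: 4.83
position: [0.5032, -0.2484, 0.0331]
tool_rot: [-0.897, 1.57, -0.573]
contact_force: [-1.5, -0.1, 5.7]
gripper_width: 0.0204
```

>>> apply_moves(deltas=[{"dp": [0,0,8],"spin": 0,"fingers": 0},{"dp": [0,0,25],"spin": 0,"fingers": 0},{"dp": [0,0,50],"spin": 0,"fingers": 0},{"dp": [0,0,80],"spin": 0,"fingers": 0},{"dp": [0,10,110],"spin": 0,"fingers": 0},{"dp": [0,30,130],"spin": 0,"fingers": 0},{"dp": [0,60,140],"spin": 0,"fingers": 0},{"dp": [0,90,140],"spin": 0,"fingers": 0},{"dp": [0,120,140],"spin": 0,"fingers": 0},{"dp": [0,150,140],"spin": -0.003,"fingers": 0},{"dp": [0,180,140],"spin": -0.006,"fingers": 0},{"dp": [0,210,140],"spin": -0.006,"fingers": 0},{"dp": [0,240,140],"spin": -0.006,"fingers": 0},{"dp": [0,270,140],"spin": -0.006,"fingers": 0},{"dp": [0,300,140],"spin": -0.006,"fingers": 0},{"dp": [0,330,140],"spin": -0.006,"fingers": 0},{"dp": [0,355,140],"spin": -0.006,"fingers": 0},{"dp": [0,375,140],"spin": -0.006,"fingers": 0},{"dp": [0,385,140],"spin": -0.006,"fingers": 0},{"dp": [0,391,140],"spin": -0.006,"fingers": 0}])

```text
time: 6.5
position: [0.5022, 0.144, 0.1719]
tool_rot: [-3.13, 1.57, -2.81]
contact_force: [-0.6, 0.3, -1.3]
gripper_width: 0.0203
```

>>> apply_moves(deltas=[{"dp": [0,0,0],"spin": 0,"fingers": 0},{"dp": [0,0,0],"spin": 0,"fingers": 0},{"dp": [0,0,0],"spin": 0,"fingers": 0}])

```text
time: 6.75
position: [0.5028, 0.1419, 0.1722]
tool_rot: [-2.317, 1.57, -2.0]
contact_force: [0.4, 0.2, -0.5]
gripper_width: 0.0202
```

```bash
python3 - <<'E'
from station import arm,snapshot
from h import *; import pickle
w=snapshot("wrist"); pickle.dump(w,open("wh.pkl","wb")); st=arm.state(); T=R.from_euler("xyz",st["tool_rot"]).as_matrix(); print(st["position"],T[:,0],np.arctan2(T[1,2],T[0,2]),st["contact_force"],st["gripper_width"])
P=st["position"]; print("queen foot px if on TCP", proj(w,[[P[0],P[1],P[2]-.033+z] for z in(0,.018,.092)])+.5)
p=[.5245,.0825,1.890];c,s=np.cos(p[2]),np.sin(p[2]);d=P[:2]-p[:2];print("tcp in jig",c*d[0]+s*d[1],-s*d[0]+c*d[1])
cv2.imwrite("pics/wh.png",cv2.resize(w["color"][80:330,190:450],None,fx=2.4,fy=2.4,interpolation=cv2.INTER_CUBIC))
E
```

```text
[0.50281851 0.14187315 0.17219895] [-2.50430739e-04 -4.61014506e-04 -9.99999862e-01] 0.31666379658406896 [ 0.26694785 -0.68846801  0.06549001] 0.020090086837161885
queen foot px if on TCP [[319.8560414  231.9074514 ]
 [319.81029669 244.31017293]
 [319.46246095 338.6185499 ]]
tcp in jig 0.06317783768637633 0.001954341949080736
```

View pics/wh.png

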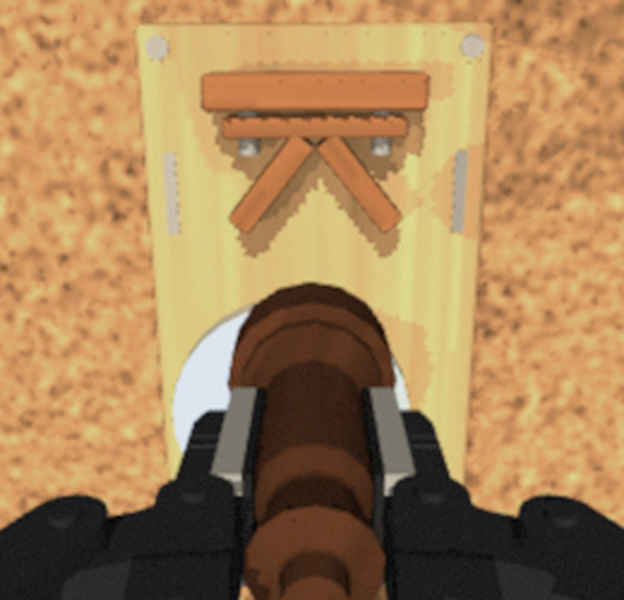

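The queen is held and looks upright. In the crop her foot spans columns 230–392, its far edge is at row 283, and the crown's far edge is at row 505. I'll compute her offset in the hand.

```bash
python3 - <<'E'
from h import *; import pickle
from scipy.optimize import least_squares
w=pickle.load(open("wh.pkl","rb")); P=np.array([.5028,.1419,.1722])
m=w["color"].astype(int)[150:330,270:370]
col=w["color"][190:212,320]; print(col.tolist())
a=np.linspace(0,2*np.pi,180)
obs=np.array([286,353.3,197.9])
for dz in(.031,.033,.035):
    def ext(p):
        q=np.vstack([proj(w,np.c_[p[0]+.02*np.cos(a),p[1]+.02*np.sin(a),np.full(180,P[2]-dz+z)]) for z in(0.,.018)])+.5
        return np.array([q[:,0].min(),q[:,0].max(),q[:,1].min()])
    r=least_squares(lambda p:ext(p)-obs,P[:2],diff_step=1e-3); d=r.x-P[:2]; ex=np.array([np.cos(1.89),np.sin(1.89)])
    print(dz,r.x,r.fun.round(2),"off jig x,y",d@ex, d@[-ex[1],ex[0]], "pos jig x", (r.x-[.5245,.0825])@ex,(r.x-[.5245,.0825])@[-ex[1],ex[0]])
    q=proj(w,[[*r.x,P[2]-dz+z] for z in(.066,.08,.092)])+.5; print(((q-[190,80])*2.4).round())
E
```

```text
[[128, 199, 219], [128, 200, 219], [129, 199, 219], [130, 200, 220], [127, 199, 220], [129, 199, 220], [127, 198, 219], [93, 146, 164], [24, 44, 68], [20, 35, 59], [23, 37, 62], [20, 32, 56], [16, 31, 56], [24, 38, 59], [18, 32, 56], [22, 37, 61], [26, 43, 77], [34, 55, 93], [31, 52, 91], [33, 54, 92], [35, 52, 93], [31, 51, 89]]
0.031 [0.50185049 0.1445505 ] [-1.87  1.87  0.14] off jig x,y 0.00281457434738013 6.978762358885338e-05 pos jig x 0.0660237090084269 0.002033278240233676
[[311. 505.]
 [310. 558.]
 [310. 614.]]
0.033 [0.502027   0.14399799] [-1.44  1.44  0.11] off jig x,y 0.0022345847656672834 7.558246937091815e-05 pos jig x 0.06544371942671405 0.0020390730860157386
[[311. 502.]
 [310. 553.]
 [310. 607.]]
0.035 [0.50220367 0.14344495] [-1.02  1.02  0.08] off jig x,y 0.0016540444551765795 8.138064877471102e-05 pos jig x 0.06486317911622336 0.0020448712654195303
[[311. 498.]
 [310. 548.]
 [310. 601.]]
```

>>> apply_moves(deltas=[{"dp": [1.5,1.5,-8],"spin": 0.003,"fingers": 0},{"dp": [1.5,1.5,-30],"spin": 0.003,"fingers": 0},{"dp": [1.5,1.5,-55],"spin": 0.003,"fingers": 0},{"dp": [1.5,1.5,-80],"spin": 0.003,"fingers": 0},{"dp": [1.5,1.5,-100],"spin": 0.003,"fingers": 0},{"dp": [1.5,1.5,-112],"spin": 0.003,"fingers": 0},{"dp": [1.5,1.5,-120],"spin": 0.003,"fingers": 0},{"dp": [1.5,1.5,-124],"spin": 0.003,"fingers": 0},{"dp": [1.5,1.5,-124],"spin": 0.003,"fingers": 0},{"dp": [1.5,1.5,-124],"spin": 0.003,"fingers": 0}])

```text
time: 7.63
position: [0.5052, 0.1445, 0.0491]
tool_rot: [-0.175, 1.569, 0.145]
contact_force: [0.3, 0.5, 0.0]
gripper_width: 0.0205
```

>>> apply_moves(deltas=[{"dp": [0,0,-1],"spin": 0,"fingers": 0},{"dp": [0,0,-2],"spin": 0,"fingers": 0},{"dp": [0,0,-2],"spin": 0,"fingers": 0},{"dp": [0,0,-2],"spin": 0,"fingers": 0}])

```text
time: 7.97
position: [0.5046, 0.1445, 0.0468]
tool_rot: [-0.173, 1.57, 0.148]
contact_force: [-0.8, -0.2, -0.5]
gripper_width: 0.0204
```

>>> apply_moves(deltas=[{"dp": [0,0,-0.6],"spin": 0,"fingers": 0},{"dp": [0,0,-1.2],"spin": 0,"fingers": 0},{"dp": [0,0,-1.2],"spin": 0,"fingers": 0},{"dp": [0,0,-1.2],"spin": 0,"fingers": 0}])

```text
time: 8.3
position: [0.5043, 0.1445, 0.0451]
tool_rot: [0.161, 1.571, 0.482]
contact_force: [-0.4, -0.1, -0.8]
gripper_width: 0.0201
```

>>> apply_moves(deltas=[{"dp": [0,0,-0.5],"spin": 0,"fingers": 0},{"dp": [0,0,-0.8],"spin": 0,"fingers": 0},{"dp": [0,0,-0.8],"spin": 0,"fingers": 0}])

```text
time: 8.55
position: [0.5044, 0.1445, 0.0451]
tool_rot: [3.042, 1.571, -2.92]
contact_force: [-3.1, -0.1, 5.4]
gripper_width: 0.0203
```

She is on the plate, with contact force about 5 N at the expected height. I'll open the fingers and rise.

>>> apply_moves(deltas=[{"dp": [0,0,0.5],"spin": 0,"fingers": 0.3},{"dp": [0,0,0.5],"spin": 0,"fingers": 0.4},{"dp": [0,0,0.5],"spin": 0,"fingers": 0.6},{"dp": [0,0,0.5],"spin": 0,"fingers": 0.7},{"dp": [0,0,0.5],"spin": 0,"fingers": 0.7},{"dp": [0,0,0.5],"spin": 0,"fingers": 0.7},{"dp": [0,0,20],"spin": 0,"fingers": 0.7},{"dp": [0,0,50],"spin": 0,"fingers": 0.7},{"dp": [0,0,85],"spin": 0,"fingers": 0.7},{"dp": [0,0,120],"spin": 0,"fingers": 0.7},{"dp": [0,0,150],"spin": 0,"fingers": 0.7},{"dp": [10,-30,160],"spin": 0,"fingers": 0.7},{"dp": [20,-60,160],"spin": 0,"fingers": 0.7},{"dp": [20,-62,160],"spin": 0,"fingers": 0.7},{"dp": [20,-62,160],"spin": 0,"fingers": 0.7},{"dp": [20,-62,160],"spin": 0,"fingers": 0.7}])

```text
time: 9.88
position: [0.5236, 0.0826, 0.2036]
tool_rot: [2.406, 1.569, 2.726]
contact_force: [-0.1, -0.2, 0.3]
gripper_width: 0.06
```

```bash
python3 - <<'E'
from station import arm,snapshot
from h import *; import pickle
w=snapshot("wrist"); pickle.dump(w,open("wp.pkl","wb")); st=arm.state(); T=R.from_euler("xyz",st["tool_rot"]).as_matrix(); print(st["position"],T[:,0],np.arctan2(T[1,2],T[0,2]),st["contact_force"],st["ft_torque"],st["gripper_width"])
p=[.5245,.0825,1.890];c,s=np.cos(p[2]),np.sin(p[2])
j=lambda x,y,z:[p[0]+c*x-s*y,p[1]+s*x+c*y,z]
o=np.array([220,50])
im=cv2.resize(w["color"][50:250,220:420],None,fx=3,fy=3,interpolation=cv2.INTER_CUBIC)
def dr(P,col):
    for u,v in (proj(w,P)+.5-o)*3: cv2.circle(im,(int(u),int(v)),1,col,-1)
a=np.linspace(0,2*np.pi,90)
dr([j(.0665+.02*np.cos(t),.02*np.sin(t),.03) for t in a],(0,255,0))
dr([j(.03*np.cos(t),.03*np.sin(t),.054) for t in a],(0,0,255))
dr([j(x,y,.09) for x in np.linspace(-.017,.017,20) for y in(-.006,.006)],(255,0,0))
cv2.imwrite("pics/wp.png",im)
E
```

```text
[0.52343622 0.08296538 0.2034571 ] [-1.84451757e-03  5.79678468e-04 -9.99998131e-01] 0.3209591871531592 [-0.34516138 -0.10753756 -0.1986366 ] [-0.03462628  0.00238056 -0.03585782] 0.05969878991109872
```

View pics/wp.png

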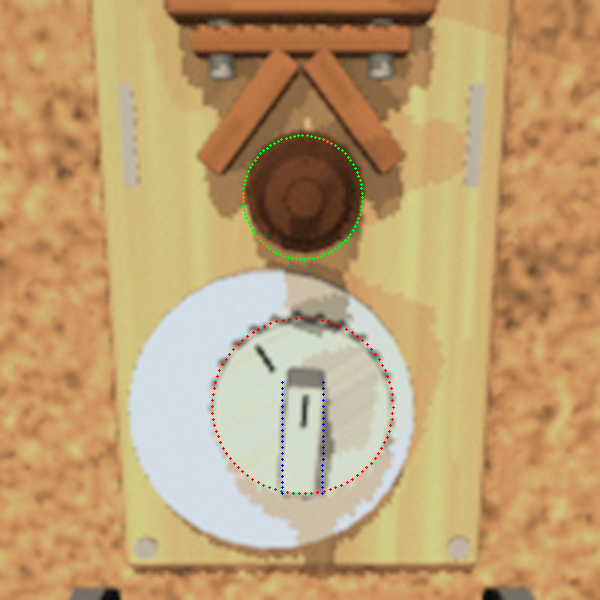

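The queen stands upright on the planned circle (centre (303,197) in the crop), clear of both cam and jaw. The outer mark at (265,358) is unchanged. The bar is at (304,440), about 0.05 rad clockwise. I'll take a torque baseline and grip the bar.

```bash
cat > tq.py <<'E'
from station import arm,snapshot
from h import *
import sys
n=int(sys.argv[1]); M=[];F=[]
for i in range(n):
    snapshot("wrist"); s=arm.state(); M.append(s["ft_torque"]);F.append(s["contact_force"])
M=np.array(M);F=np.array(F);T=R.from_euler("xyz",s["tool_rot"]).as_matrix()
print("t",s["time"],"pos",s["position"].round(4),"yaw",np.arctan2(T[1,2],T[0,2]).round(4),"w",round(s["gripper_width"],4))
print("M",M.mean(0).round(4),"sdz",M[:,2].std().round(4),"F",F.mean(0).round(2),"j6",s["joint_positions"][5].round(4),"eff6",s["joint_efforts"][5].round(4))
E
python3 tq.py 10
```

```text
t 10.4333 pos [0.5242 0.0827 0.2043] yaw 0.3213 w 0.0596
M [-0.0028 -0.0036  0.009 ] sdz 0.0152 F [-0.08  0.02 -0.18] j6 -0.2972 eff6 0.0003
```

>>> apply_moves(deltas=[{"dp": [1,-0.5,-15],"spin": -0.05,"fingers": 0.7},{"dp": [1,-0.5,-45],"spin": -0.05,"fingers": 0.7},{"dp": [1,-0.5,-80],"spin": -0.05,"fingers": 0.7},{"dp": [1,-0.5,-110],"spin": -0.05,"fingers": 0.7},{"dp": [1,-0.5,-130],"spin": -0.05,"fingers": 0.7},{"dp": [1,-0.5,-139],"spin": -0.05,"fingers": 0.7},{"dp": [1,-0.5,-139],"spin": -0.05,"fingers": 0.7},{"dp": [1,-0.5,-139],"spin": -0.05,"fingers": 0.7},{"dp": [1,-0.5,-139],"spin": -0.05,"fingers": 0.5}])

```text
time: 11.18
position: [0.5271, 0.082, 0.0672]
tool_rot: [-0.247, 1.567, 0.024]
contact_force: [0.6, -0.6, 1.1]
gripper_width: 0.0491
```

```bash
python3 tq.py 6
```

```text
t 11.4833 pos [0.526  0.082  0.0663] yaw 0.271 w 0.0427
M [ 0.0087  0.0086 -0.0001] sdz 0.0311 F [ 0.26 -0.17  0.02] j6 -0.2483 eff6 -0.0
```

>>> apply_moves(deltas=[{"dp": [-1,0.5,-3],"spin": 0,"fingers": 0.4},{"dp": [-1,0.5,-3],"spin": 0,"fingers": 0.3},{"dp": [-1,0.5,-3],"spin": 0,"fingers": 0.2},{"dp": [-1,0.5,-3],"spin": 0,"fingers": 0.1},{"dp": [-1,0.5,-3],"spin": 0,"fingers": 0},{"dp": [-1,0.5,-3],"spin": 0,"fingers": 0},{"dp": [-1,0.5,-3],"spin": 0,"fingers": 0},{"dp": [-1,0.5,-3],"spin": 0,"fingers": 0}])

```text
time: 12.15
position: [0.5238, 0.0824, 0.0622]
tool_rot: [2.9, 1.57, -3.112]
contact_force: [-3.5, 0.5, 1.5]
gripper_width: 0.0109
```

```bash
python3 tq.py 5
```

```text
t 12.4 pos [0.5238 0.0824 0.0622] yaw 0.2711 w 0.0109
M [-0.0392  0.4932 -0.0672] sdz 0.0076 F [-3.17 -0.19  2.39] j6 -0.2473 eff6 -0.058
```

>>> apply_moves(deltas=[{"dp": [-0.7,0,0],"spin": -0.02,"fingers": 0},{"dp": [-0.7,0,0],"spin": -0.06,"fingers": 0},{"dp": [-0.7,0,0],"spin": -0.1,"fingers": 0},{"dp": [-0.7,0,0],"spin": -0.14,"fingers": 0},{"dp": [-0.7,0,0],"spin": -0.18,"fingers": 0},{"dp": [-0.7,0,0],"spin": -0.22,"fingers": 0},{"dp": [-0.7,0,0],"spin": -0.26,"fingers": 0},{"dp": [-0.7,0,0],"spin": -0.3,"fingers": 0},{"dp": [-0.7,0,0],"spin": -0.3,"fingers": 0},{"dp": [-0.7,0,0],"spin": -0.3,"fingers": 0}])

```text
time: 13.23
position: [0.5241, 0.0825, 0.0622]
tool_rot: [0.106, 1.569, 0.077]
contact_force: [-0.1, -0.4, -1.9]
gripper_width: 0.0113
```

```bash
python3 tq.py 5
```

```text
t 13.4833 pos [0.5241 0.0825 0.0622] yaw -0.0289 w 0.0111
M [-0.0261 -0.1393 -0.1101] sdz 0.0137 F [ 1.29 -0.14 -2.55] j6 0.0526 eff6 -0.0829
```

>>> apply_moves(deltas=[{"dp": [0,0,0],"spin": -0.02,"fingers": 0},{"dp": [0,0,0],"spin": -0.04,"fingers": 0},{"dp": [0,0,0],"spin": -0.06,"fingers": 0},{"dp": [0,0,0],"spin": -0.08,"fingers": 0},{"dp": [0,0,0],"spin": -0.1,"fingers": 0},{"dp": [0,0,0],"spin": -0.12,"fingers": 0}])

```text
time: 13.98
position: [0.5242, 0.0825, 0.0623]
tool_rot: [0.141, 1.569, -0.01]
contact_force: [5.1, -0.1, -6.4]
gripper_width: 0.0113
```

```bash
sed -i 's/^n=int/s=arm.state(); print("now",s["ft_torque"].round(4),s["joint_efforts"][5].round(4))\nn=int/' tq.py; python3 tq.py 4
```

```text
now [ 0.0174 -0.8131  0.1901] -0.0042
t 14.1833 pos [0.5241 0.0825 0.0623] yaw -0.15 w 0.011
M [-0.0016 -0.8259 -0.0287] sdz 0.0319 F [ 5.08  0.01 -7.68] j6 0.1735 eff6 -0.0326
```

>>> apply_moves(deltas=[{"dp": [0,0,0],"spin": -0.01,"fingers": 0},{"dp": [0,0,0],"spin": -0.02,"fingers": 0},{"dp": [0,0,0],"spin": -0.03,"fingers": 0},{"dp": [0,0,0],"spin": -0.04,"fingers": 0}])

```text
time: 14.52
position: [0.5242, 0.0824, 0.0623]
tool_rot: [0.242, 1.569, 0.052]
contact_force: [6.0, -0.5, -7.6]
gripper_width: 0.011
```

```bash
python3 tq.py 4
```

```text
now [ 0.0303 -0.8425  0.0958] 0.0522
t 14.7167 pos [0.5242 0.0824 0.0622] yaw -0.1898 w 0.0114
M [ 0.0383 -0.8483  0.0415] sdz 0.0307 F [ 4.98 -0.21 -7.17] j6 0.2133 eff6 0.0369
```

>>> apply_moves(deltas=[{"dp": [0.4,0,-0.3],"spin": -0.02,"fingers": 0},{"dp": [0.8,0,-0.6],"spin": -0.04,"fingers": 0},{"dp": [0.8,0,-0.6],"spin": -0.06,"fingers": 0},{"dp": [0.8,0,-0.6],"spin": -0.08,"fingers": 0},{"dp": [0.8,0,-0.6],"spin": -0.1,"fingers": 0},{"dp": [0.8,0,-0.6],"spin": -0.11,"fingers": 0},{"dp": [0.8,0,-0.6],"spin": -0.12,"fingers": 0},{"dp": [0.8,0,-0.6],"spin": -0.13,"fingers": 0},{"dp": [0.8,0,-0.6],"spin": -0.14,"fingers": 0}])

```text
time: 15.47
position: [0.5245, 0.0824, 0.0622]
tool_rot: [-0.793, 1.571, -1.123]
contact_force: [0.1, -1.3, 4.1]
gripper_width: 0.0107
```

```bash
python3 tq.py 2
```

```text
now [-0.0632  0.0109  0.1231] 0.0455
t 15.5667 pos [0.5245 0.0824 0.0621] yaw -0.3296 w 0.0109
M [-0.1317  0.0169  0.0354] sdz 0.0092 F [-0.58 -1.03  4.75] j6 0.3533 eff6 0.0631
```

>>> apply_moves(deltas=[{"dp": [0,0,0],"spin": -0.01,"fingers": 0},{"dp": [0,0,0],"spin": -0.02,"fingers": 0},{"dp": [0,0,0],"spin": -0.03,"fingers": 0},{"dp": [0,0,0],"spin": -0.04,"fingers": 0}])

```text
time: 15.9
position: [0.5246, 0.0824, 0.0622]
tool_rot: [-0.363, 1.571, -0.732]
contact_force: [0.3, -0.6, 5.2]
gripper_width: 0.0113
```

```bash
python3 tq.py 2
```

```text
now [-0.1371  0.1003  0.1033] 0.0564
t 16.0 pos [0.5246 0.0824 0.0622] yaw -0.3696 w 0.0109
M [-0.1339  0.0557  0.0828] sdz 0.0242 F [-0.41 -1.09  4.69] j6 0.3934 eff6 0.0691
```

>>> apply_moves(deltas=[{"dp": [0,0,0],"spin": -0.01,"fingers": 0},{"dp": [0,0,0],"spin": -0.02,"fingers": 0},{"dp": [0,0,0],"spin": -0.03,"fingers": 0},{"dp": [0,0,0],"spin": -0.04,"fingers": 0}])

```text
time: 16.33
position: [0.5246, 0.0824, 0.0622]
tool_rot: [-0.2, 1.57, -0.61]
contact_force: [0.1, -0.8, 4.5]
gripper_width: 0.0111
```

```bash
python3 tq.py 2
```

```text
now [-0.1178  0.0532  0.1247] 0.0563
t 16.4333 pos [0.5246 0.0824 0.0621] yaw -0.4096 w 0.011
M [-0.1605  0.0593  0.0733] sdz 0.0098 F [-0.47 -1.26  5.65] j6 0.4334 eff6 0.0704
```

>>> apply_moves(deltas=[{"dp": [0,0,0],"spin": -0.01,"fingers": 0},{"dp": [0,0,0],"spin": -0.02,"fingers": 0},{"dp": [0,0,0],"spin": -0.03,"fingers": 0},{"dp": [0,0,0],"spin": -0.04,"fingers": 0},{"dp": [0,0,0],"spin": -0.05,"fingers": 0}])

```text
time: 16.85
position: [0.5247, 0.0823, 0.0622]
tool_rot: [0.011, 1.57, -0.449]
contact_force: [0.4, -1.2, 5.4]
gripper_width: 0.0111
```

```bash
python3 tq.py 2
```

```text
now [-0.0966  0.0431  0.1217] 0.0568
t 16.95 pos [0.5247 0.0823 0.0622] yaw -0.4596 w 0.011
M [-0.1812  0.041   0.0342] sdz 0.0002 F [-0.44 -1.43  5.3 ] j6 0.4834 eff6 0.0712
```

>>> apply_moves(deltas=[{"dp": [0,0,0],"spin": -0.01,"fingers": 0},{"dp": [0,0,0],"spin": -0.02,"fingers": 0},{"dp": [0,0,0],"spin": -0.03,"fingers": 0},{"dp": [0,0,0],"spin": -0.04,"fingers": 0},{"dp": [0,0,0],"spin": -0.05,"fingers": 0}])

```text
time: 17.37
position: [0.5247, 0.0823, 0.0622]
tool_rot: [0.05, 1.57, -0.46]
contact_force: [-0.3, -1.8, 6.8]
gripper_width: 0.0108
```

```bash
python3 tq.py 2
```

```text
now [-0.1792  0.0168  0.0696] 0.0572
t 17.4667 pos [0.5247 0.0823 0.0622] yaw -0.5096 w 0.0113
M [-0.1906  0.0529  0.0543] sdz 0.0357 F [-0.18 -1.61  5.57] j6 0.5333 eff6 0.0698
```

Joint 6's effort is the cleaner signal, steady at about 0.057 moving and 0.07 at rest. I'll keep turning in small steps.

>>> apply_moves(deltas=[{"dp": [0,0,0],"spin": -0.01,"fingers": 0},{"dp": [0,0,0],"spin": -0.02,"fingers": 0},{"dp": [0,0,0],"spin": -0.03,"fingers": 0},{"dp": [0,0,0],"spin": -0.04,"fingers": 0},{"dp": [0,0,0],"spin": -0.05,"fingers": 0}])

```text
time: 17.88
position: [0.5248, 0.0823, 0.0621]
tool_rot: [0.068, 1.57, -0.492]
contact_force: [0.0, -1.4, 6.1]
gripper_width: 0.011
```

```bash
python3 tq.py 1
```

```text
now [-0.1957  0.032   0.2036] 0.0584
t 17.9333 pos [0.5248 0.0823 0.0622] yaw -0.56 w 0.0112
M [-0.2351  0.0173  0.0624] sdz 0.0 F [-0.12 -1.13  5.45] j6 0.5839 eff6 0.102
```

>>> apply_moves(deltas=[{"dp": [0,0,0],"spin": -0.01,"fingers": 0},{"dp": [0,0,0],"spin": -0.02,"fingers": 0},{"dp": [0,0,0],"spin": -0.03,"fingers": 0},{"dp": [0,0,0],"spin": -0.04,"fingers": 0},{"dp": [0,0,0],"spin": -0.05,"fingers": 0}])

```text
time: 18.35
position: [0.5248, 0.0823, 0.0622]
tool_rot: [0.162, 1.57, -0.447]
contact_force: [0.5, -1.8, 5.7]
gripper_width: 0.0112
```

```bash
python3 tq.py 1
```

```text
now [-0.2504  0.0005  0.1093] 0.0575
t 18.4 pos [0.5248 0.0822 0.0622] yaw -0.61 w 0.0114
M [-0.2102  0.0281  0.0676] sdz 0.0 F [-0.17 -0.98  4.94] j6 0.6339 eff6 0.1027
```

>>> apply_moves(deltas=[{"dp": [0,0,0],"spin": -0.01,"fingers": 0},{"dp": [0,0,0],"spin": -0.02,"fingers": 0},{"dp": [0,0,0],"spin": -0.03,"fingers": 0},{"dp": [0,0,0],"spin": -0.04,"fingers": 0},{"dp": [0,0,0],"spin": -0.05,"fingers": 0}])

```text
time: 18.82
position: [0.5249, 0.0822, 0.0622]
tool_rot: [0.162, 1.57, -0.498]
contact_force: [0.4, -2.3, 5.3]
gripper_width: 0.0109
```

```bash
python3 tq.py 1
```

```text
now [-0.1533 -0.0052  0.1643] 0.084
t 18.8667 pos [0.5249 0.0822 0.0622] yaw -0.6599 w 0.0109
M [-0.2009  0.0326  0.0996] sdz 0.0 F [-0.29 -2.31  4.14] j6 0.6838 eff6 0.127
```

>>> apply_moves(deltas=[{"dp": [0,0,0],"spin": -0.01,"fingers": 0},{"dp": [0,0,0],"spin": -0.02,"fingers": 0},{"dp": [0,0,0],"spin": -0.03,"fingers": 0},{"dp": [0,0,0],"spin": -0.04,"fingers": 0},{"dp": [0,0,0],"spin": -0.05,"fingers": 0}])

```text
time: 19.28
position: [0.5249, 0.0822, 0.0622]
tool_rot: [0.215, 1.57, -0.495]
contact_force: [0.6, -1.9, 4.9]
gripper_width: 0.011
```

```bash
python3 tq.py 1
```

```text
now [-0.2167 -0.0073  0.1904] 0.0939
t 19.3333 pos [0.525  0.0822 0.0622] yaw -0.7099 w 0.0112
M [-0.2635 -0.0536  0.1164] sdz 0.0 F [ 0.65 -2.    4.32] j6 0.7338 eff6 0.1373
```

>>> apply_moves(deltas=[{"dp": [0,0,0],"spin": -0.01,"fingers": 0},{"dp": [0,0,0],"spin": -0.02,"fingers": 0},{"dp": [0,0,0],"spin": -0.03,"fingers": 0}])

```text
time: 19.58
position: [0.525, 0.0821, 0.0622]
tool_rot: [0.236, 1.569, -0.503]
contact_force: [1.0, -1.8, 4.5]
gripper_width: 0.0109
```

```bash
python3 tq.py 1
```

```text
now [-0.2862 -0.0136  0.1988] 0.0918
t 19.6333 pos [0.525  0.0821 0.0622] yaw -0.7399 w 0.011
M [-0.3002 -0.0578  0.1098] sdz 0.0 F [ 1.15 -1.57  5.53] j6 0.7638 eff6 0.1351
```

>>> apply_moves(deltas=[{"dp": [0,0,0],"spin": -0.01,"fingers": 0},{"dp": [0,0,0],"spin": -0.02,"fingers": 0},{"dp": [0,0,0],"spin": -0.03,"fingers": 0}])

```text
time: 19.88
position: [0.525, 0.0821, 0.0621]
tool_rot: [0.213, 1.569, -0.557]
contact_force: [0.3, -1.8, 4.2]
gripper_width: 0.0111
```

```bash
python3 tq.py 1
```

```text
now [-0.3385 -0.0469  0.139 ] 0.0906
t 19.9333 pos [0.525  0.0821 0.0622] yaw -0.77 w 0.0108
M [-0.3632 -0.0191  0.0966] sdz 0.0 F [ 1.66 -2.49  4.34] j6 0.7939 eff6 0.1337
```

Torque rose and then stayed flat, so the queen is probably sliding. I'll look before turning further.

```bash
python3 - <<'E'
from station import snapshot
from h import *; import pickle
w=snapshot("wrist"); c=snapshot("scene"); pickle.dump(w,open("wn.pkl","wb"))
p=[.5245,.0825,1.890];cc,s=np.cos(p[2]),np.sin(p[2])
print(proj(w,[[p[0]+cc*x,p[1]+s*x,z] for x,z in((.067,.012),(.077,.012),(.072,.1))]))
a=cv2.resize(w["color"],(640,400)); b=cv2.resize(c["color"][165:245,300:400],None,fx=4,fy=4,interpolation=cv2.INTER_CUBIC)
o=np.zeros((600,800,3),np.uint8);o[:400,:400]=w["color"][0:400,140:540];o[:320,400:]=b
cv2.imwrite("pics/wn.png",o)
E
```

```text
[[227.72170231 177.77756559]
 [213.40141641 170.79675384]
 [147.68100277 224.3794019 ]]
```

View pics/wn.png

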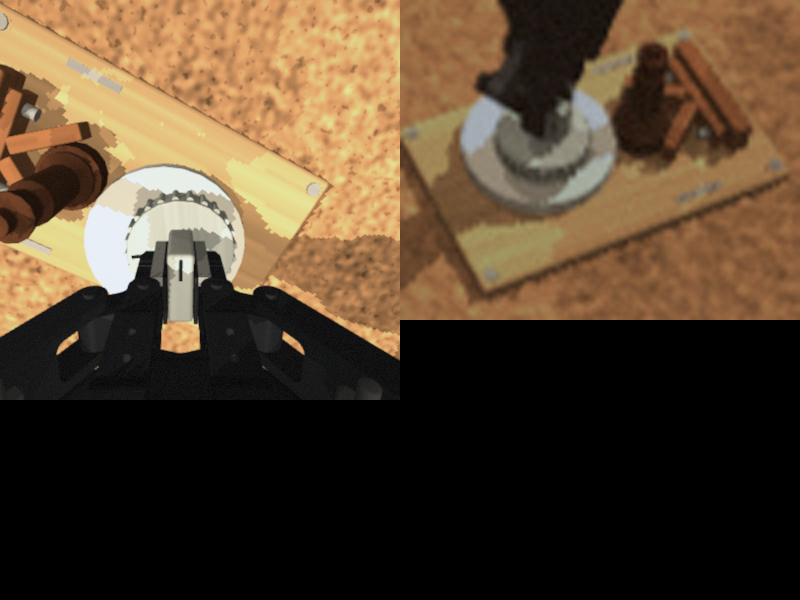

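The queen is upright in the jaw mouth (foot at about (75,175) in the left panel) and the cam edge is at her foot. She is being slid home, so I'll continue in small steps.

>>> apply_moves(deltas=[{"dp": [0,0,0],"spin": -0.01,"fingers": 0},{"dp": [0,0,0],"spin": -0.02,"fingers": 0},{"dp": [0,0,0],"spin": -0.03,"fingers": 0}])

```text
time: 20.28
position: [0.525, 0.0821, 0.0622]
tool_rot: [0.265, 1.569, -0.534]
contact_force: [1.4, -3.0, 4.4]
gripper_width: 0.0111
```

```bash
python3 tq.py 1
```

```text
now [-0.2753 -0.0538  0.1802] 0.0903
t 20.3333 pos [0.525  0.0821 0.0621] yaw -0.7999 w 0.0108
M [-0.3544 -0.0852  0.1136] sdz 0.0 F [ 0.99 -1.36  4.81] j6 0.8238 eff6 0.134
```

>>> apply_moves(deltas=[{"dp": [0,0,0],"spin": -0.01,"fingers": 0},{"dp": [0,0,0],"spin": -0.02,"fingers": 0},{"dp": [0,0,0],"spin": -0.03,"fingers": 0}])

```text
time: 20.58
position: [0.5251, 0.0821, 0.0622]
tool_rot: [0.341, 1.569, -0.488]
contact_force: [0.6, -1.9, 4.2]
gripper_width: 0.0112
```

```bash
python3 tq.py 1
```

```text
now [-0.3169 -0.0402  0.1778] 0.0888
t 20.6333 pos [0.5251 0.0821 0.0622] yaw -0.8299 w 0.0112
M [-0.3666 -0.0848  0.094 ] sdz 0.0 F [ 1.52 -2.18  5.28] j6 0.8538 eff6 0.1318
```

Still flat at 1.15 rad. Continuing.

>>> apply_moves(deltas=[{"dp": [0,0,0],"spin": -0.01,"fingers": 0},{"dp": [0,0,0],"spin": -0.02,"fingers": 0},{"dp": [0,0,0],"spin": -0.03,"fingers": 0}])

```text
time: 20.88
position: [0.5251, 0.082, 0.0622]
tool_rot: [0.333, 1.569, -0.527]
contact_force: [1.8, -3.1, 5.5]
gripper_width: 0.0111
```

```bash
python3 tq.py 1
```

```text
now [-0.3514 -0.1289  0.1047] 0.0887
t 20.9333 pos [0.5251 0.082  0.0622] yaw -0.8599 w 0.011
M [-0.3992 -0.1199  0.0585] sdz 0.0 F [ 0.99 -2.35  5.12] j6 0.8838 eff6 0.1312
```

>>> apply_moves(deltas=[{"dp": [0,0,0],"spin": -0.01,"fingers": 0},{"dp": [0,0,0],"spin": -0.02,"fingers": 0},{"dp": [0,0,0],"spin": -0.03,"fingers": 0}])

```text
time: 21.18
position: [0.5251, 0.082, 0.0622]
tool_rot: [0.373, 1.569, -0.517]
contact_force: [1.6, -2.9, 4.3]
gripper_width: 0.0107
```

```bash
python3 tq.py 1
```

```text
now [-0.355  -0.1162  0.1945] 0.123
t 21.2333 pos [0.5251 0.082  0.0622] yaw -0.8897 w 0.0109
M [-0.4198 -0.0528  0.1045] sdz 0.0 F [ 1.55 -2.41  5.33] j6 0.9137 eff6 0.1619
```

Seating has begun: effort is +0.066 over free turning, about 3.5 N. The target of 6 N is a moving effort of about 0.171.

>>> apply_moves(deltas=[{"dp": [0,0,0],"spin": -0.01,"fingers": 0},{"dp": [0,0,0],"spin": -0.02,"fingers": 0},{"dp": [0,0,0],"spin": -0.03,"fingers": 0}])

```text
time: 21.48
position: [0.5251, 0.082, 0.0622]
tool_rot: [0.335, 1.569, -0.585]
contact_force: [1.1, -2.3, 4.7]
gripper_width: 0.0111
```

```bash
python3 tq.py 1
```

```text
now [-0.3747 -0.0939  0.2544] 0.1582
t 21.5333 pos [0.5251 0.082  0.0622] yaw -0.9196 w 0.0111
M [-0.4065 -0.1243  0.1346] sdz 0.0 F [ 1.91 -3.25  5.11] j6 0.9436 eff6 0.1939
```

>>> apply_moves(deltas=[{"dp": [0,0,0],"spin": -0.008,"fingers": 0},{"dp": [0,0,0],"spin": -0.016,"fingers": 0}])

```text
time: 21.7
position: [0.5251, 0.0819, 0.0622]
tool_rot: [0.329, 1.569, -0.606]
contact_force: [1.6, -4.0, 4.3]
gripper_width: 0.0111
```

```bash
python3 tq.py 6
```

```text
now [-0.3959 -0.07    0.2455] 0.1869
t 22.0 pos [0.5251 0.0819 0.0622] yaw -0.9348 w 0.011
M [-0.4424 -0.117   0.1629] sdz 0.0189 F [ 1.1  -2.86  4.89] j6 0.9588 eff6 0.1584
```

That is about 6 N. I'll open the fingers partway and rise.

>>> apply_moves(deltas=[{"dp": [0,0,0],"spin": 0,"fingers": 0.2},{"dp": [0,0,0],"spin": 0,"fingers": 0.35},{"dp": [0,0,0],"spin": 0,"fingers": 0.45},{"dp": [0,0,0],"spin": 0,"fingers": 0.45},{"dp": [0,0,0],"spin": 0,"fingers": 0.45},{"dp": [0,0,10],"spin": 0,"fingers": 0.45},{"dp": [0,0,35],"spin": 0,"fingers": 0.45},{"dp": [0,0,70],"spin": 0,"fingers": 0.45},{"dp": [0,0,105],"spin": 0,"fingers": 0.45},{"dp": [0,0,140],"spin": 0,"fingers": 0.45},{"dp": [0,0,140],"spin": 0.1,"fingers": 0.45},{"dp": [0,0,140],"spin": 0.22,"fingers": 0.45},{"dp": [0,0,140],"spin": 0.34,"fingers": 0.45},{"dp": [0,0,140],"spin": 0.46,"fingers": 0.45},{"dp": [0,0,140],"spin": 0.58,"fingers": 0.45},{"dp": [0,0,140],"spin": 0.7,"fingers": 0.45},{"dp": [0,0,140],"spin": 0.82,"fingers": 0.45},{"dp": [0,0,140],"spin": 0.94,"fingers": 0.45},{"dp": [0,0,140],"spin": 1.06,"fingers": 0.45},{"dp": [0,0,140],"spin": 1.18,"fingers": 0.45}])

```text
time: 23.67
position: [0.5243, 0.0825, 0.2024]
tool_rot: [0.179, 1.57, 0.43]
contact_force: [0.3, 0.2, 0.0]
gripper_width: 0.0382
```

>>> apply_moves(deltas=[{"dp": [0,0,0],"spin": 0.075,"fingers": 0.7},{"dp": [0,0,0],"spin": 0.075,"fingers": 0.7},{"dp": [0,0,0],"spin": 0.075,"fingers": 0.7}])

```text
time: 23.92
position: [0.5244, 0.0825, 0.2023]
tool_rot: [-0.169, 1.57, 0.148]
contact_force: [-0.2, -0.1, -0.2]
gripper_width: 0.0596
```

```bash
python3 - <<'E'
from station import snapshot,arm
from h import *
w=snapshot("wrist"); print(arm.state()["position"],arm.state()["contact_force"])
p=[.5245,.0825,1.890];c,s=np.cos(p[2]),np.sin(p[2])
j=lambda x,y,z:[p[0]+c*x-s*y,p[1]+s*x+c*y,z]
o=np.array([220,50])
im=cv2.resize(w["color"][50:250,220:420],None,fx=3,fy=3,interpolation=cv2.INTER_CUBIC)
def dr(P,col):
    for u,v in (proj(w,P)+.5-o)*3: cv2.circle(im,(int(u),int(v)),1,col,-1)
a=np.linspace(0,2*np.pi,90)
dr([j(.074+.02*np.cos(t),.02*np.sin(t),.03) for t in a],(0,255,0))
dr([j(.03*np.cos(t),.03*np.sin(t),.054) for t in a],(0,0,255))
b=-(.9348+.319); cb,sb=np.cos(b),np.sin(b)
dr([j(cb*x-sb*y,sb*x+cb*y,.09) for x in np.linspace(-.017,.017,20) for y in(-.006,.006)],(255,0,0))
cv2.imwrite("pics/we.png",im)
E
```

```text
[0.52435406 0.08251166 0.20213327] [-0.18975106 -0.63312711 -0.07888467]
```

View pics/we.png

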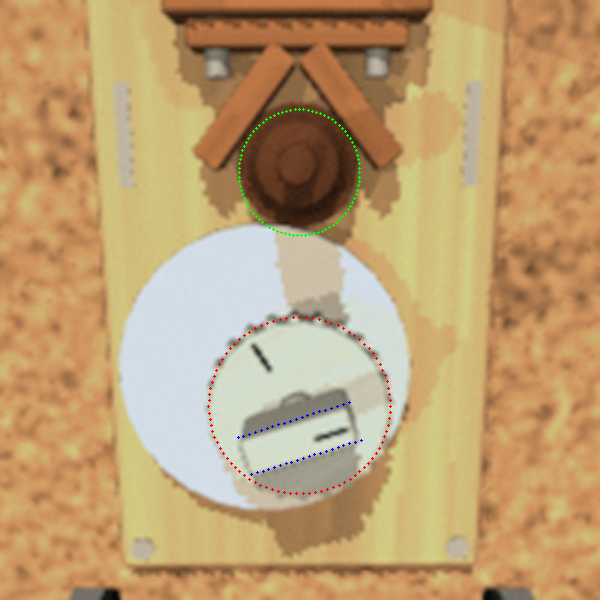

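The queen stands upright and centred in the V (crown at (298,165)) with the cam edge against her foot. The bar is at the commanded angle and the outer mark at (262,357) has not moved. The robot is clear, so I'm handing in.

```bash
python3 -c "
from station import job
print(job.sign_off())"
```

```text
the job is handed in; nothing more can be done
None
```

The job is handed in. The queen stands upright in the V jaw, nipped at about 6 N by my estimate, and the robot is clear of everything. Sign-off reports no verdict.

- **Placing:** I set her down at about 66.5 mm from the knob axis and let her go. A picture then showed her upright, clear of both cam and jaw.
- **Clamping:** I turned only the inner bar clockwise, to about 1.25 rad. I released it when joint 6's effort was about 0.13 N m above free turning (0.187 against 0.057). Including the lower reading one step earlier, I put the force at 5 to 7 N.
- **Last picture:** She is centred at roughly 75 mm from the knob axis, against both jaw walls and with the cam at her foot. The bar is at the angle where I let go and the outer mark has not visibly moved.

**Disagreements and limits:**
- **Refused call:** My first move call was refused because it had no finger values. Nothing moved.
- **Torque readings:** The wrist torque was noisy (about 0.02–0.03 N m), and both torque readings fell once the knob stopped. I relied on joint 6's effort while turning, and could not measure the force again after letting go.
- **Sliding in:** Effort stayed flat, equivalent to about 1.8 N, while she slid into the jaw. It then rose in the last 0.08 rad as expected.

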